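# Flip a clay tile with the turner and put the turner away

## Task

A clay tile lies smooth face up on the lower deck of the stepped drying rack. Take the turner out of the tool tray and use its blade to flip the tile over the step, so that it lies flat on the upper deck with its ribbed back up; neither the gripper nor the arm may touch the tile. Then lay the turner back in the tray the way it was, blade flat in its pocket and handle in its rest, and let go, leaving the other loose things where they are.

Things in the scene. Friction and masses are not known exactly. Their poses are not given: they have to be found in the camera images.
- rack: Fixed wooden drying rack, 222 x 96 mm. Origin at the bench below the step; x points level from the lower to the upper deck. Two rails along x at y = -42 and +42 mm, 12 mm wide, 72 mm free between them. Lower deck x = -105 to 0 mm, rail tops at z = 55 mm; upper deck x = 0 to 107 mm, rail tops at z = 65 mm, then an end stop 8 mm higher to x = 117 mm.
- rack_step (a point): Rack's x, y, z = 0, 0, 65 mm: top of the near face of the upright step, 10 mm high, that parts the decks. Its cross-piece fills x = 0 to 12 mm, z = 35 to 65 mm across the rack.
- rack_mouth (a point): Rack's x, y, z = -105, 0, 55 mm: the lower deck's free end. Between the rails it is open here above z = 14 mm, so the blade can slide in under the tile from here, moving along the rack's x. Under the tile's half away from the step (some 20 mm in) the rising blade tip turns the tile up; pushed in past its middle it would carry the tile instead.
- clay_tile: Loose terracotta tile, 90 (x) x 96 (y) x 8 mm, 85 to 145 g; one face smooth, the other with three ribs 2 mm high along x at y = -22, 0, 22 mm. Origin at the centre of the ribbed face (at the ribs' foot); z points to the smooth face: up at the start, down when flipped. At the start it lies on both lower rails, its x within 0.03 rad of the rack's x.
- tile_lead_edge (a point): Middle of the tile's edge nearest the step (tile's x, z = 45, 0 mm), 2 to 5 mm from it at the start. Raise the opposite edge and the tile turns up against the step, coming to stand on this end; tipped past upright it topples onto the upper deck and lies with about 10 mm jutting back over the step.
- turner: Loose cranked turner (spatula), 100 to 145 g. Origin in the plane of the blade's underside, below the grip; x to the blade's tip, z up. Slotted steel blade x = 45 to 125 mm, 50 mm wide, z = 0 to 3 mm. Thin neck from the heel (x = 50 mm) up to the handle: wooden bar x = -75 to 25 mm, 20 mm wide, z = 47 to 63 mm. Does not balance on the bare bench.
- turner_grip (a point): The place to pinch the turner's handle across its 20 mm width: middle of the bar, 55 mm above the blade's underside, in the turner's x, y, z = 0, 0, 55 mm. Beside and below it is free down to the tray's top face.
- turner_tip (a point): Middle of the blade's front edge, on its upper face: turner's x, y, z = 125, 0, 3 mm.
- tool_tray: Fixed plywood shadow tray, 230 (x) x 150 (y) x 14 mm, origin at the centre of its underside. A pocket 88 x 58 mm, 8 mm deep, centred at x, y = 60, -30 mm takes the turner's 80 x 50 mm blade. The rubber rib lies in a second pocket at x, y = 35, 42 mm.
- turner_seat (a point): Point of the tray (at its x, y, z = -25, -30, 6 mm, axes as the tray) where the turner's origin lies, axes parallel, when the turner lies home in its pocket and rest. Play about 4 mm each way.
- rib: Loose black rubber kidney, 93 x 34 x 8 mm, in the tray's second pocket; bystander. Origin at the centre of its underside.
- ring: Loose ring cutter, 66 mm across, 30 mm high; bystander. Origin at the centre of its underside.
- bowl: Loose glazed bowl, 68 mm across, 47 mm high; bystander. Origin at the centre of its underside.
- small_tile_a: Loose small test tile 55 x 42 x 7 mm with a half-glazed face; bystander. Origin at the centre of its underside.
- small_tile_b: Loose small test tile 55 x 42 x 7 mm with a half-glazed face; bystander. Origin at the centre of its underside.
- handle_rest (a point): Middle of the forked post on the tray that carries the end of the turner's handle: tray's x, y, z = -85, -30, 53 mm. The post is 22 mm long (x); its saddle, at this height, lies between two cheeks 27 mm apart that rise 13 mm above it.
Not all that is in view belongs to the job. Of the things that look like the clay_tile, the larger one is meant.

How it is judged:
By the outcome, as a careful person would: the job done as asked, in the order asked, and still so for the second after the job is handed in, with the robot touching nothing.
It also fails if it takes over 40 s, if anything falls off the work surface, if the arm or the gripper's body presses on something with over 40 N, if the wrist force passes 120 N, or if a joint passes its speed limit or range.

## Robot

A 7-joint arm with a two-finger parallel gripper is mounted at the origin on the work surface; the furniture and walls round the work are solid. World frame = base frame: x ahead of the robot, y to its left, z up, the work surface at z = 0. Lengths are in m, angles in rad, forces in N, time in s.
With the tool pointing down it reaches from about 0.425 to 0.875 m from the base axis. Payload 4.7 kg.
Tool frame: the origin (TCP) lies between the finger pads; the fingertips stand 19 mm ahead of it and the grasp point (between the pads) is the TCP; x points along the fingers, y is the direction in which the jaws open and shut, and the axes are right-handed (so a half turn about x gives the same grasp; the last joint's range is limited). The gripper opens to 87 mm and grips with 3 to 60 N. Pads are 19 mm wide; open, the fingers measure 117 mm over their backs; the gripper's body (75 mm by 190 mm) begins 51 mm behind the grasp point.
Start: joints at [-1.167, 0.321, -0.07, 1.45, 0.023, 1.371, -0.057], TCP at [0.247, 0.601, 0.242] pointing down, gripper open.
Joint ranges: [-2.86, 2.86], [-0.3, 2.09], [-1.38, 1.24], [0.06, 2.45], [-1.56, 4.7], [0.09, 2.05], [-2.69, 2.69]. Speed limits (rad/s): [2.57, 2.57, 3.14, 3.14, 3.14, 3.14, 3.14].

## Interface

Orientations are given as [roll, pitch, yaw] about the fixed x, y, z axes, in that order (R = Rz(yaw) Ry(pitch) Rx(roll)).
In Python, from workcell import env gives the robot as it stands. The module is installed in compiled form; this text tells all that it offers.
- The arm moves only by the shell command python3 -m pendant 'ROWS'. ROWS is text: rows parted by semicolons, each of 5 numbers parted by spaces: the shift along the tool's x, y, z in m, then the turn about the tool's x in degrees, then the finger opening in m, from 0 to 0.087. A call has 1 to 8 rows; each row shifts and turns the pose as measured when the row begins, along the tool's axes as they then stand; what a row does not reach is not made up. A row lasts 1/12 s, in which the tool goes at most 41.7 mm and 7.16 degrees, less where a joint would pass 70% of its speed; a pose out of reach is approached as far as the arm can. A call is refused whole if a number of a shift passes 0.0417 or a number of a turn 7.16, either way. A call with a gripper value outside its range is refused whole. The fingers move at their own pace and stop on an object; the grip force is fixed at half the most. Time passes only in rows, so rows that do not move let the fingers close. It gives the time, the measured TCP pose, the force and the opening at its end, in the units of the state.
- env.state(): the state, without advancing time (a new reading comes with each control period).
- env.get_image(name): name is "scene" or "top" or "wrist"; returns a dict with "image" (480x640x3 uint8, red, green, blue), "range_z" (480x640 float32, m along the optical axis (not along the pixel's ray), 0 where there is no reading), "fx", "fy", "cx", "cy" (pixels), "world_to_cam" (4x4, takes a point from world to camera coordinates); the wrist camera has in their place "tool_from_camera" (4x4, takes a point from camera to tool coordinates, whose origin is the TCP and whose axes are the tool frame's). Camera axes: x right, y down, z forward; pixel columns grow to the right and rows downward; lengths in m; the calibration is good to about 2 mm. The wrist camera is an equidistant fisheye: a pixel r from the principal point sees the ray r / f radians off the axis. A picture is of the moment at which its call begins: read the wrist's pose just before it.
- env.job_done(): hands the job in, once; it reports no verdict.
The state is a dict: "time": time; "qpos": joint angles; "dq": joint speeds; "joint_torque": joint torques, N m; "tcp_pos": TCP position; "tcp_rot": TCP orientation; "contact_force": force on the tool from outside, world axes, zero at the start; "wrist_torque": the same for the moment, N m; "gripper_width": finger opening in m.
Only numpy, scipy, OpenCV 4.12 (cv2) and the standard library are available. Lean on these libraries where they do the work, as an engineer would, in place of code of your own. Each camera call takes 0.05 s, during which the arm holds its last target.

## Working session

There is one attempt and no reset: what is moved stays moved. The work goes in short steps, Python scripts to look and compute and a shell command to move; the robot and the scene stay as the last step left them, time stands still between calls to the robot, and variables do not carry over. Pictures are saved under pics/ and viewed, and the job is handed in when it is done.

```bash
mkdir -p pics
cat > h.py <<'E'
import numpy as np, cv2
from workcell import env
from scipy.spatial.transform import Rotation as R
def save(n,im): cv2.imwrite(f'pics/{n}.png',cv2.cvtColor(im,cv2.COLOR_RGB2BGR))
def cloud(d):
    z=d['range_z']; v,u=np.mgrid[:480,:640]
    p=np.stack([(u-d['cx'])/d['fx']*z,(v-d['cy'])/d['fy']*z,z],-1)
    T=np.linalg.inv(d['world_to_cam'])
    P=p@T[:3,:3].T+T[:3,3]; P[z==0]=np.nan
    return P
def ray(d,u,v,h):
    T=np.linalg.inv(d['world_to_cam']); r=T[:3,:3]@np.array([(u-d['cx'])/d['fx'],(v-d['cy'])/d['fy'],1]); o=T[:3,3]
    return o+r*(h-o[2])/r[2]
E
python3 - <<'E'
from h import *
import pickle
print(env.state())
for n in ('scene','top'):
    d=env.get_image(n); save(n+'0',d['image']); pickle.dump(d,open(n+'0.pkl','wb'))
    print(n,d['fx'],d['fy'],d['cx'],d['cy'],d['world_to_cam'].round(3).tolist())
E
```

```text
{'time': 0.0, 'qpos': array([-1.16688834,  0.32181902, -0.07010197,  1.45171676,  0.02262285,
        1.37078066, -0.05691353]), 'dq': array([-1.08954371e-03, -6.75672973e-04, -1.37033536e-03,  2.32450960e-03,
       -2.79781661e-05, -1.75953084e-04,  4.75159969e-04]), 'joint_torque': array([ 1.11997970e-04, -4.91273975e+01, -4.04015249e-01, -3.12527668e+01,
       -6.38532895e-02,  4.40177252e-02,  1.76597218e-04]), 'tcp_pos': array([0.24684726, 0.60072939, 0.24044324]), 'tcp_rot': array([-1.51047132,  1.56885995, -1.90024042]), 'contact_force': array([0.61415525, 0.18718369, 0.23512046]), 'wrist_torque': array([ 0.02349349, -0.0242693 ,  0.01290377]), 'gripper_width': 0.08744572680220214}
scene 449.15556177593294 449.15556177593294 322.6031485059431 243.14466851515667 [[0.445, -0.896, 0.002, -0.418], [-0.43, -0.216, -0.876, 0.2], [0.785, 0.389, -0.482, 0.665], [0.0, 0.0, 0.0, 1.0]]
top 445.47517762543634 445.47517762543634 312.8640745083923 239.10802661922514 [[0.02, -1.0, -0.001, -0.263], [-0.997, -0.02, -0.076, 0.433], [0.076, 0.003, -0.997, 0.944], [0.0, 0.0, 0.0, 1.0]]
```

View pics/scene0.png

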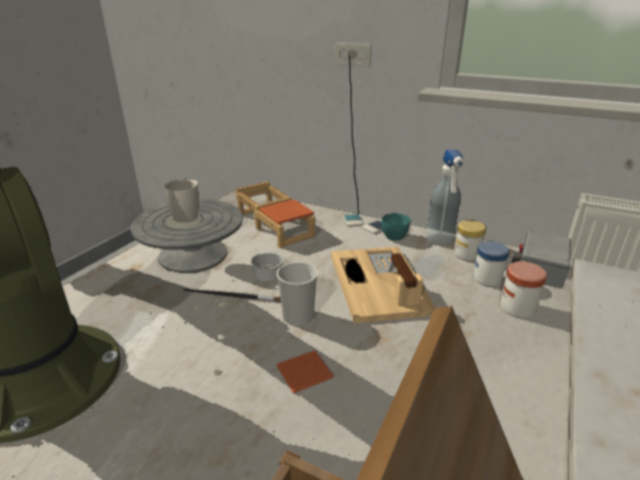

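View pics/top0.png

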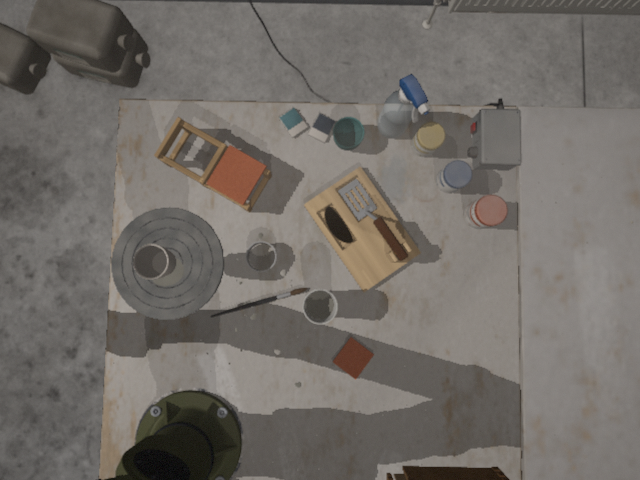

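Run:
```python
from h import *
import pickle
d=pickle.load(open('top0.pkl','rb')); P=cloud(d); im=d['image']
crop=lambda a,b,c,e,s:cv2.resize(im[b:e,a:c],None,fx=s,fy=s,interpolation=cv2.INTER_CUBIC)
save('rack0',crop(140,100,290,220,5)); save('tray0',crop(295,155,435,300,4))
def hh(u,v): p=np.nanmedian(P[v-1:v+2,u-1:u+2].reshape(-1,3),0); return p.round(3)
for n,(u,v) in dict(tile=(238,173),smalltile=(352,357),cupwheel=(152,248),cupb=(133,262),mug=(320,291),handle=(392,240),blade=(357,200),rib=(338,222),tray=(370,270),bottle=(412,90),jar=(455,172),jar2=(490,207),rackend=(170,135),ring=(262,244),bowl=(348,120),upL=(185,133)).items(): print(n,(u,v),hh(u,v))
# masks of orange
hsv=cv2.cvtColor(im,cv2.COLOR_RGB2HSV)
m=((hsv[...,0]<12)&(hsv[...,1]>130)).astype(np.uint8)
n,l,s,c=cv2.connectedComponentsWithStats(m)
for i in range(1,n):
    if s[i,4]>300:
        z=np.nanmedian(P[l==i][:,2]); cn=cv2.findContours((l==i).astype(np.uint8),0,1)[0][0]
        r=cv2.minAreaRect(cn); b=cv2.boxPoints(r); w=np.array([ray(d,x,y,z) for x,y in b])
        print(s[i],c[i],z,np.linalg.norm(np.diff(w,axis=0),axis=1).round(4),w.round(4).tolist())
```

```text
tile (238, 173) [ 0.569 -0.096  0.062]
smalltile (352, 357) [ 0.188 -0.343  0.007]
cupwheel (152, 248) [0.406 0.048 0.135]
cupb (133, 262) [0.379 0.071 0.162]
mug (320, 291) [ 0.328 -0.271  0.052]
handle (392, 240) [ 0.435 -0.416  0.067]
blade (357, 200) [ 0.527 -0.35   0.005]
rib (338, 222) [ 0.477 -0.308  0.012]
tray (370, 270) [ 0.374 -0.379  0.013]
bottle (412, 90) [ 0.689 -0.424  0.214]
jar (455, 172) [ 0.578 -0.544  0.072]
jar2 (490, 207) [ 0.505 -0.611  0.082]
rackend (170, 135) [0.645 0.045 0.071]
ring (262, 244) [ 0.426 -0.143  0.   ]
bowl (348, 120) [ 0.696 -0.326  0.034]
upL (185, 133) [0.667 0.032 0.012]
[ 207  146   59   59 1907] [235.75458836 174.44782381] 0.06177841744382456 [0.0954 0.0895 0.095 ] [[0.5463, -0.0302, 0.0618], [0.6299, -0.076, 0.0618], [0.585, -0.1534, 0.0618], [0.502, -0.1072, 0.0618]]
[334 338  39  41 831] [352.85198556 357.73646209] 0.006117647077598598 [0.0636 0.0592 0.0635] [[0.1771, -0.3019, 0.0061], [0.2289, -0.3389, 0.0061], [0.1953, -0.3876, 0.0061], [0.1438, -0.3505, 0.0061]]
```

```bash
sleep 0.1; ls pics
```

```text
rack0.png
scene0.png
top0.png
tray0.png
```

View pics/rack0.png

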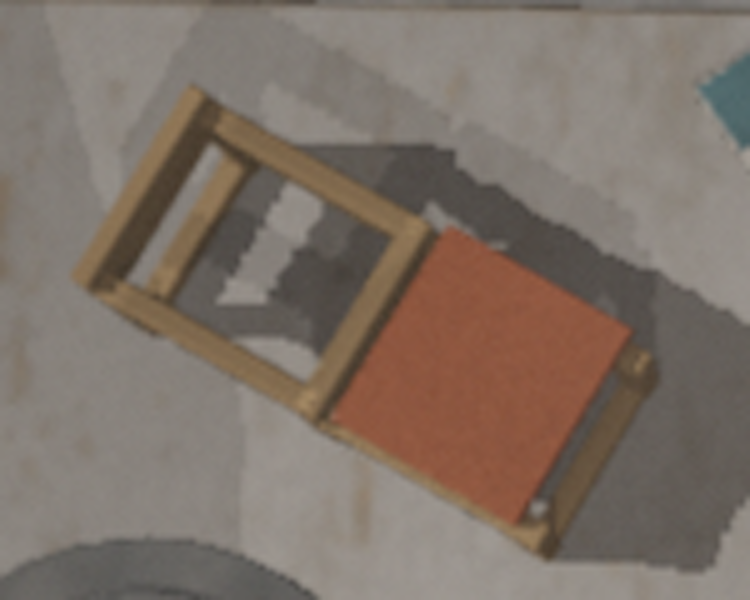

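View pics/tray0.png

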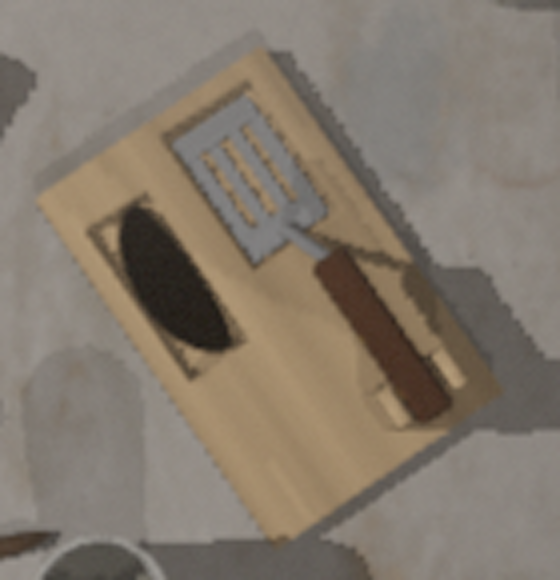

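Run:
```python
from h import *
import pickle
d=pickle.load(open('top0.pkl','rb')); P=cloud(d); im=d['image']
print('cam',np.linalg.inv(d['world_to_cam'])[:3,3])
f=lambda x,y,h:ray(d,x/5+140,y/5+100,h)
for n,(x,y,h) in dict(stepR=(435,228,.065),stepL=(318,420,.065),endR=(195,88,.073),endL=(78,283,.073),mouthR=(655,360,.055),mouthL=(547,540,.055)).items(): print(n,f(x,y,h).round(4))
# depth-based rails: points z in .06-.07 near upper deck, endstop z .07-.077
box=np.zeros((480,640),bool); box[110:185,150:212]=1
z=P[...,2]
for lo,hi in((.061,.069),(.0695,.078)):
    m=box&(z>lo)&(z<hi); q=P[m]; print(lo,m.sum(),cv2.minAreaRect(q[:,:2].astype(np.float32)*1000))
# handle
hsv=cv2.cvtColor(im,cv2.COLOR_RGB2HSV)
box[:]=0; box[205:268,365:415]=1
m=(box&(z>.06)&(z<.085)&(im[...,0].astype(int)<105)).astype(np.uint8)
q=P[m>0]; print('handle',m.sum(),cv2.minAreaRect(q[:,:2].astype(np.float32)*1000), np.nanmedian(q[:,2]))
v,u=np.nonzero(m); r=cv2.minAreaRect(np.stack([u,v],1).astype(np.float32)); 
w=np.array([ray(d,x,y,.069) for x,y in cv2.boxPoints(r)]); print(w.round(4), w.mean(0))
g=lambda x,y,h:ray(d,x/4+295,y/4+155,h)
for n,(x,y,h) in dict(tipL=(170,148,.009),tipR=(248,96,.009),heelR=(328,215,.009),heelL=(262,265,.009),hf=(332,265,.069),hr=(350,252,.069),bl=(415,422,.069),br=(450,402,.069),tc1=(262,48,.014),tc2=(40,197,.014),tc3=(285,543,.014),tc4=(505,395,.014)).items(): print(n,g(x,y,h).round(4))
```

```text
cam [ 0.36481508 -0.25712319  0.97382947]
stepR [ 0.6257 -0.0723  0.065 ]
stepL [ 0.5439 -0.0267  0.065 ]
endR [0.6806 0.0276 0.073 ]
endL [0.5975 0.0722 0.073 ]
mouthR [ 0.5741 -0.1643  0.055 ]
mouthL [ 0.4972 -0.1214  0.055 ]
0.061 679 ((610.1513061523438, -2.3357696533203125), (130.94674682617188, 96.03231811523438), 61.20066452026367)
0.0695 201 ((639.7626342773438, 51.17540740966797), (10.923439979553223, 95.2314453125), 61.572845458984375)
handle 477 ((439.67315673828125, -413.17138671875), (100.6488265991211, 25.253021240234375), 36.78253173828125) 0.06740631557234611
[[ 0.4692 -0.37    0.069 ]
 [ 0.485  -0.3894  0.069 ]
 [ 0.4068 -0.452   0.069 ]
 [ 0.3912 -0.4327  0.069 ]] [ 0.43803938 -0.41103016  0.069     ]
tipL [ 0.5429 -0.3064  0.009 ]
tipR [ 0.5726 -0.3488  0.009 ]
heelR [ 0.5077 -0.3932  0.009 ]
heelL [ 0.4795 -0.3575  0.009 ]
hf [ 0.4731 -0.387   0.069 ]
hr [ 0.4799 -0.3962  0.069 ]
bl [ 0.3938 -0.4298  0.069 ]
br [ 0.4043 -0.4475  0.069 ]
tc1 [ 0.5983 -0.3556  0.014 ]
tc2 [ 0.5137 -0.236   0.014 ]
tc3 [ 0.3294 -0.3711  0.014 ]
tc4 [ 0.411  -0.4887  0.014 ]
```

```bash
cat >> h.py <<'E'
def tool():
    s=env.state(); return s, s['tcp_pos'], R.from_euler('xyz',s['tcp_rot']).as_matrix()
def yawof(M): # world yaw of tool z axis and y axis
    return np.degrees(np.arctan2(M[1,2],M[0,2])),np.degrees(np.arctan2(M[1,1],M[0,1]))
def goto(x,y,z):
    s,p,M=tool(); d=np.array([x,y,z])-p
    print('t',round(s['time'],2),'pos',p.round(4),'yaw z,y',np.round(yawof(M),2),'tilt',np.round(M[:,0],4),'F',s['contact_force'].round(2),'w',round(s['gripper_width'],4),'q',s['qpos'].round(2)); print('shift mm',(M.T@d*1000).round(1))
E
python3 - <<'E'
from h import *
goto(.459,-.400,.25)
d=env.get_image('wrist'); save('w0',d['image']); print(d['tool_from_camera'].round(3),d['fx'],d['cx'],d['cy'])
E
```

```text
t 0.1 pos [0.2469 0.6008 0.2406] yaw z,y [-22.33  67.67] tilt [-6.0e-04 -1.6e-03 -1.0e+00] F [ 0.2  -0.06 -0.16] w 0.087 q [-1.17  0.32 -0.07  1.45  0.02  1.37 -0.06]
shift mm [  -8.  -845.2  576.5]
[[ 0.001 -0.267  0.964 -0.143]
 [ 1.     0.    -0.     0.001]
 [-0.     0.964  0.267 -0.073]
 [ 0.     0.     0.     1.   ]] 371.64829954431775 324.65274350905503 234.53623618580858
```

```bash
python3 -m pendant '0 -0.001 0.041 3.7 0.087;0 -0.001 0.041 3.7 0.087;0 -0.001 0.041 3.7 0.087;0 -0.001 0.041 3.7 0.087;0 -0.001 0.041 3.7 0.087;0 -0.001 0.041 3.7 0.087;0 -0.001 0.041 3.7 0.087;0 -0.001 0.041 3.7 0.087'; python3 -c "
from h import *
goto(.459,-.400,.25)"
```

```text
time: 0.82
tcp_pos: [0.5006, 0.413, 0.2342]
tcp_rot: [-2.255, 1.559, 3.126]
contact_force: [0.9, -0.9, -0.5]
gripper_width: 0.0871
t 0.82 pos [0.5006 0.413  0.2342] yaw z,y [-51.67  38.34] tilt [-1.140e-02  2.000e-04 -9.999e-01] F [ 0.87 -0.89 -0.51] w 0.0871 q [-0.84  0.33  0.15  1.46 -0.06  1.36 -0.02]
shift mm [ -15.4 -537.1  611.8]
```

```bash
python3 -m pendant '-0.002 -0.001 0.041 3.7 0.087;-0.002 -0.001 0.041 3.7 0.087;-0.002 -0.001 0.041 3.7 0.087;-0.002 -0.001 0.041 3.7 0.087;-0.002 -0.001 0.041 3.7 0.087;-0.002 -0.001 0.041 3.7 0.087;-0.002 -0.001 0.041 3.7 0.087;-0.002 -0.001 0.041 3.7 0.087';python3 -m pendant '-0.001 -0.002 0.041 3.7 0.087;-0.001 -0.002 0.041 3.7 0.087;-0.001 -0.002 0.041 3.7 0.087;-0.001 -0.002 0.041 3.7 0.087;-0.001 -0.002 0.041 3.7 0.087;-0.001 -0.002 0.041 3.7 0.087;-0.001 -0.002 0.041 3.7 0.087;-0.001 -0.002 0.041 3.7 0.087'; python3 -c "
from h import *
goto(.459,-.400,.25)"
```

```text
time: 1.48
tcp_pos: [0.631, 0.1107, 0.2445]
tcp_rot: [-1.51, 1.556, -2.955]
contact_force: [0.7, 0.2, -0.2]
gripper_width: 0.0867
time: 2.15
tcp_pos: [0.5791, -0.2144, 0.2515]
tcp_rot: [-0.892, 1.554, -2.879]
contact_force: [0.4, 0.1, -0.0]
gripper_width: 0.0871
t 2.15 pos [ 0.5791 -0.2144  0.2515] yaw z,y [-113.88  -23.89] tilt [-0.0161 -0.0043 -0.9999] F [ 0.35  0.08 -0.03] w 0.0871 q [-0.19  0.29  0.61  1.53 -0.16  1.39  0.02]
shift mm [  4.3 -34.7 218.3]
```

```bash
python3 -m pendant '0 0.002 0.037 5 0.087;0 0.002 0.037 5 0.087;0 0.003 0.037 5 0.087;0 0.004 0.037 5 0.087;0 0.004 0.037 5 0.087;0 0.004 0.037 4.6 0.087;0 0 0 0 0.087;0 0 0 0 0.087'
python3 - <<'E'
from h import *
goto(.459,-.400,.20)
d=env.get_image('wrist'); save('w1',d['image'])
d=env.get_image('top'); save('t1',d['image'])
E
```

```text
time: 2.82
tcp_pos: [0.4455, -0.4205, 0.2536]
tcp_rot: [-0.187, 1.549, -2.737]
contact_force: [0.5, 0.9, -0.2]
gripper_width: 0.0868
t 2.82 pos [ 0.4455 -0.4205  0.2536] yaw z,y [-146.12  -56.13] tilt [-0.0202 -0.0086 -0.9998] F [ 0.55  0.93 -0.19] w 0.0868 q [ 0.05  0.3   0.81  1.55 -0.2   1.39 -0.11]
shift mm [ 53.1  -9.2 -23.8]
```

View pics/w1.png

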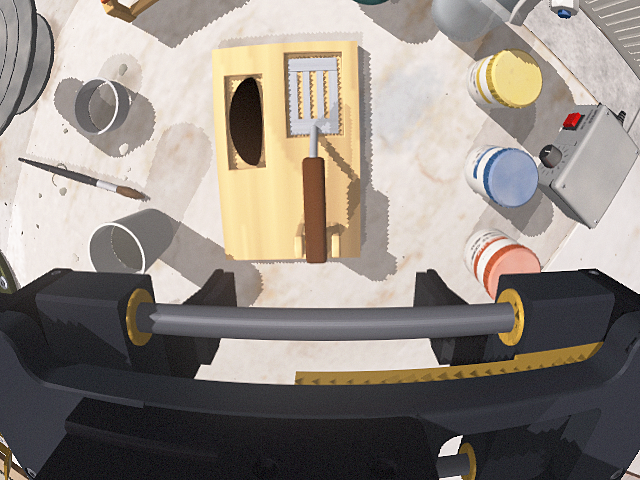

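```bash
cat >> h.py <<'E'
def wray(d,pos,M,u,v,h):
    x=(u-d['cx'])/d['fx']; y=(v-d['cy'])/d['fy']; r=np.hypot(x,y)
    c=np.array([x/r*np.sin(r),y/r*np.sin(r),np.cos(r)]) if r>1e-9 else np.array([0,0,1.])
    T=d['tool_from_camera']; o=M@T[:3,3]+pos; q=M@(T[:3,:3]@c)
    return o+q*(h-o[2])/q[2]
E
python3 - <<'E'
from h import *
s,p,M=tool(); d=env.get_image('wrist'); im=d['image']
hsv=cv2.cvtColor(im,cv2.COLOR_RGB2HSV)
m=((im[...,0]>60)&(im[...,0]<150)&(im[...,0]>1.5*im[...,2])).astype(np.uint8); b=np.zeros_like(m); b[140:275,285:345]=1; m&=b
m=cv2.morphologyEx(m,cv2.MORPH_OPEN,np.ones((3,3)))
n,l,st,c=cv2.connectedComponentsWithStats(m); i=1+st[1:,4].argmax(); print(st[i])
cn=cv2.findContours((l==i).astype(np.uint8),0,1)[0][0][:,0]
w=np.array([wray(d,p,M,u,v,.069)[:2] for u,v in cn],np.float32)*1000
print('handle',cv2.minAreaRect(w))
for n,(u,v,h) in dict(tl=(289,57,.009),tr=(340,55,.009),hl=(289,135,.009),hr=(342,135,.009),tray1=(213,45,.014),tray2=(358,41,.014),tray3=(360,257,.014),tray4=(226,260,.014)).items(): print(n,wray(d,p,M,u,v,h).round(4))
save('w1c',cv2.resize(im[30:280,200:380],None,fx=2.3,fy=2.3))
E
```

```text
[ 302  157   42  106 2375]
handle ((443.9869079589844, -417.7693176269531), (98.05752563476562, 37.374271392822266), 32.46284103393555)
tl [ 0.5482 -0.3052  0.009 ]
tr [ 0.5786 -0.3474  0.009 ]
hl [ 0.4799 -0.3508  0.009 ]
hr [ 0.5102 -0.3962  0.009 ]
tray1 [ 0.5184 -0.2297  0.014 ]
tray2 [ 0.6007 -0.3543  0.014 ]
tray3 [ 0.4133 -0.4867  0.014 ]
tray4 [ 0.3261 -0.3651  0.014 ]
```

View pics/w1c.png

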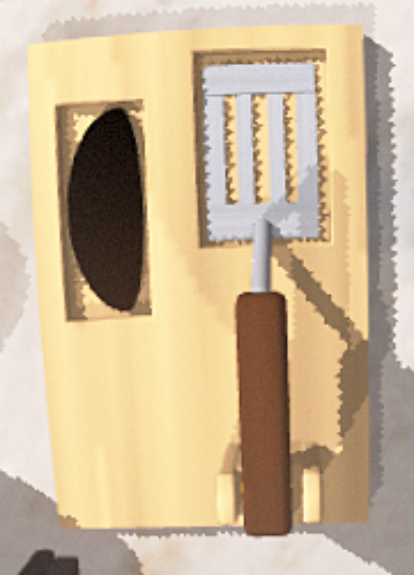

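```bash
python3 -m pendant '0.03 -0.004 -0.012 -1 0.06;0.03 -0.004 -0.012 -0.8 0.06;0.03 0 0 0 0.06;0.03 0 0 0 0.06;0 0 0 0 0.06;0 0 0 0 0.06'
python3 - <<'E'
from h import *
goto(.459,-.400,.061)
d=env.get_image('wrist'); save('w2',d['image'])
E
```

```text
time: 3.47
tcp_pos: [0.4717, -0.3901, 0.1303]
tcp_rot: [-0.124, 1.556, -2.616]
contact_force: [0.8, -0.3, 0.5]
gripper_width: 0.0619
t 3.47 pos [ 0.4717 -0.3901  0.1303] yaw z,y [-142.79  -52.8 ] tilt [-0.013  -0.0076 -0.9999] F [ 0.83 -0.31  0.47] w 0.0619 q [ 0.04  0.39  0.75  1.7  -0.27  1.16 -0.06]
shift mm [69.6  0.3 15. ]
```

View pics/w2.png

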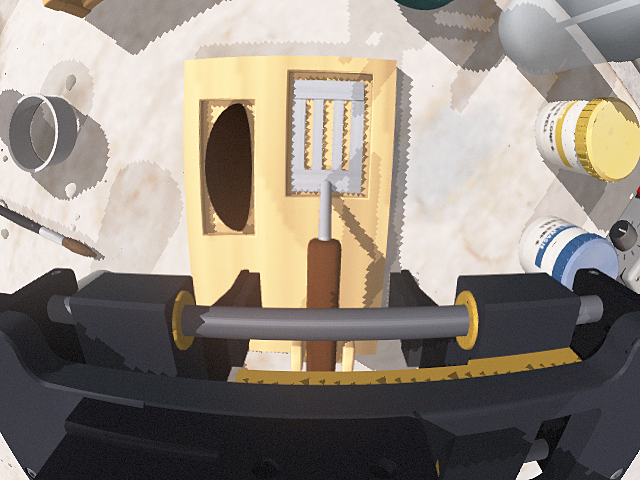

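```bash
python3 -m pendant '0.02 0 0.01 1 0.06;0.02 0 0.005 0.5 0.06;0.02 0 0 0 0.06;0.008 0 0 0 0.06;0 0 0 0 0.06;0 0 0 0 0.06'
python3 - <<'E'
from h import *
goto(.459,-.400,.061)
d=env.get_image('wrist'); save('w3',d['image'])
E
```

```text
time: 4.02
tcp_pos: [0.4687, -0.4017, 0.0726]
tcp_rot: [1.118, 1.556, -1.393]
contact_force: [1.4, 0.4, 0.0]
gripper_width: 0.0602
t 4.02 pos [ 0.4687 -0.4017  0.0726] yaw z,y [-143.86  -53.86] tilt [ 0.0027 -0.015  -0.9999] F [1.43 0.43 0.03] w 0.0602 q [ 0.08  0.46  0.72  1.75 -0.33  1.05 -0.02]
shift mm [11.5 -7.2  6.7]
```

View pics/w3.png

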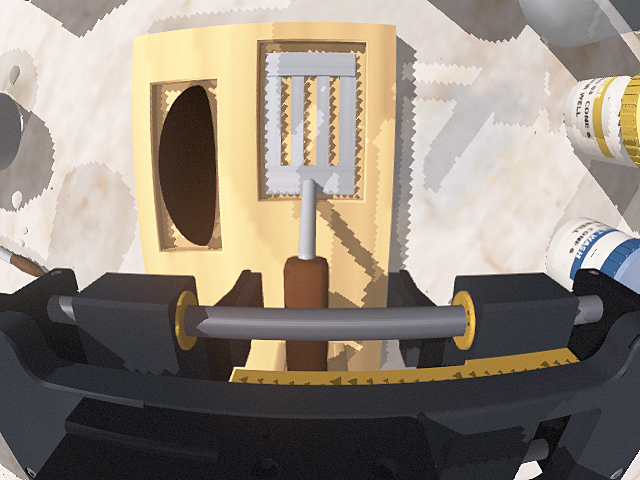

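```bash
python3 -m pendant '0.006 -0.007 0.006 0 0.06;0.005 0 0 0 0.06;0 0 0 0 0.06'
python3 - <<'E'
from h import *
goto(.459,-.400,.061)
d=env.get_image('wrist'); save('w4',d['image'][:400])
E
```

```text
time: 4.32
tcp_pos: [0.4616, -0.4009, 0.0649]
tcp_rot: [1.39, 1.551, -1.12]
contact_force: [-0.3, -0.3, 0.0]
gripper_width: 0.0595
t 4.32 pos [ 0.4616 -0.4009  0.0649] yaw z,y [-143.79  -53.78] tilt [ 0.0088 -0.0182 -0.9998] F [-0.28 -0.3   0.01] w 0.0595 q [ 0.08  0.45  0.72  1.78 -0.33  1.02 -0.01]
shift mm [ 3.8 -2.3  1.6]
```

View pics/w4.png

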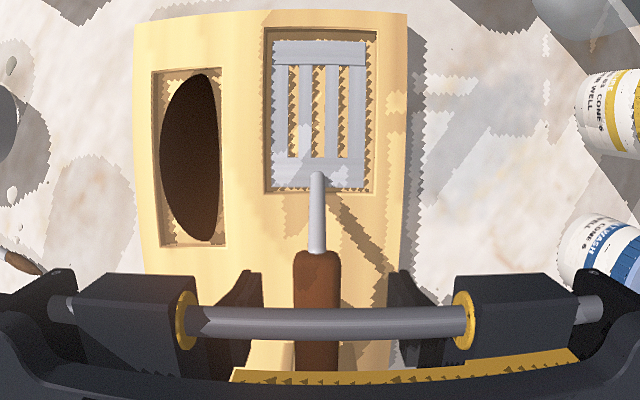

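```bash
python3 -m pendant '0.003 -0.0025 0.0015 0 0.06;0 0 0 0 0.06'; python3 -c "
from h import *
goto(.459,-.400,.061)"; python3 -m pendant '0 0 0 0 0.03;0 0 0 0 0.01;0 0 0 0 0.01;0 0 0 0 0.01;0 0 0 0 0.01;0 0 0 0 0.01'; python3 -c "
from h import *
goto(.459,-.400,.061)"
```

```text
time: 4.53
tcp_pos: [0.4586, -0.4003, 0.0624]
tcp_rot: [1.404, 1.55, -1.106]
contact_force: [-0.8, -0.6, -0.3]
gripper_width: 0.0603
t 4.53 pos [ 0.4586 -0.4003  0.0624] yaw z,y [-143.82  -53.82] tilt [ 0.0094 -0.0187 -0.9998] F [-0.76 -0.61 -0.28] w 0.0603 q [ 0.08  0.45  0.72  1.79 -0.33  1.01 -0.01]
shift mm [ 1.4  0.  -0.5]
time: 5.03
tcp_pos: [0.4588, -0.4003, 0.0627]
tcp_rot: [1.415, 1.55, -1.095]
contact_force: [-0.5, 0.1, 0.1]
gripper_width: 0.0277
t 5.03 pos [ 0.4588 -0.4003  0.0627] yaw z,y [-143.82  -53.82] tilt [ 0.0097 -0.0189 -0.9998] F [-0.53  0.06  0.06] w 0.0277 q [ 0.08  0.45  0.72  1.79 -0.33  1.01 -0.01]
shift mm [ 1.6 -0.2 -0.4]
```

```bash
python3 -m pendant '0 0 0 0 0.005;0 0 0 0 0.005;0 0 0 0 0.005;0 0 0 0 0.005'; python3 -c "
from h import *
goto(.459,-.400,.061)"
```

```text
time: 5.37
tcp_pos: [0.4587, -0.4002, 0.0627]
tcp_rot: [1.404, 1.55, -1.106]
contact_force: [0.0, -0.6, 0.0]
gripper_width: 0.0193
t 5.37 pos [ 0.4587 -0.4002  0.0627] yaw z,y [-143.81  -53.8 ] tilt [ 0.0093 -0.0186 -0.9998] F [ 0.04 -0.56  0.04] w 0.0193 q [ 0.08  0.45  0.72  1.79 -0.33  1.01 -0.01]
shift mm [ 1.7 -0.1 -0.3]
```

```bash
python3 -m pendant '-0.015 0 0 0 0.005;-0.015 0 0 0 0.005;-0.025 0 0 0 0.005;-0.035 0 0 0 0.005;-0.025 0 0 0 0.005;0 0 0 0 0.005;0 0 0 0 0.005'
python3 - <<'E'
from h import *
goto(.459,-.400,.061)
d=env.get_image('wrist'); save('w5',d['image'])
d=env.get_image('scene'); save('s5',cv2.resize(d['image'][130:340,220:480],None,fx=3,fy=2.85))
E
```

```text
time: 5.95
tcp_pos: [0.4554, -0.396, 0.178]
tcp_rot: [1.062, 1.556, -1.449]
contact_force: [-0.8, 0.3, -2.4]
gripper_width: 0.0199
t 5.95 pos [ 0.4554 -0.396   0.178 ] yaw z,y [-143.84  -53.84] tilt [ 0.0018 -0.0144 -0.9999] F [-0.8   0.26 -2.35] w 0.0199 q [ 0.02  0.31  0.78  1.69 -0.22  1.22 -0.09]
shift mm [117.    3.9  -1.4]
```

View pics/w5.png

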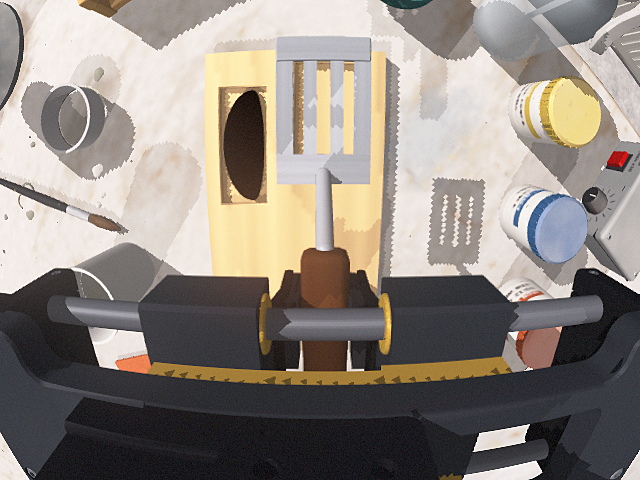

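View pics/s5.png

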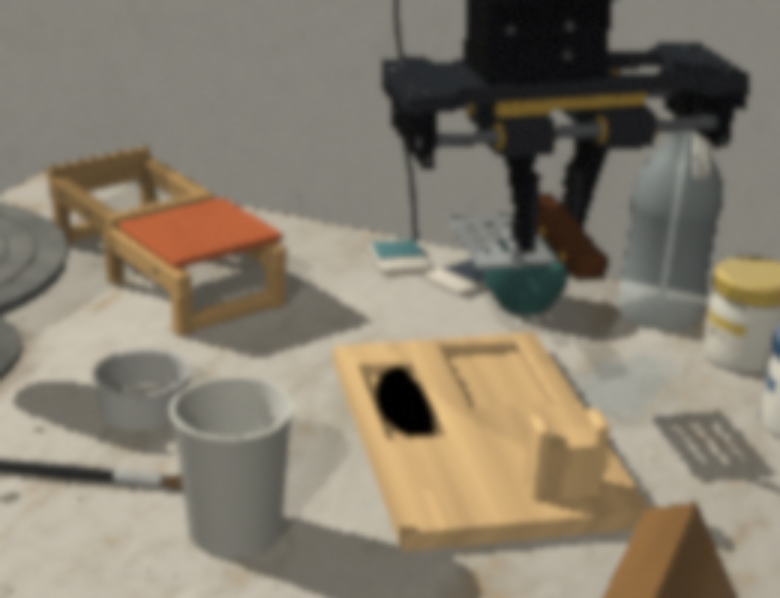

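```bash
cat >> h.py <<'E'
def wcloud(d):  # tool coords
    z=d['range_z']; v,u=np.mgrid[:480,:640]
    x=(u-d['cx'])/d['fx']; y=(v-d['cy'])/d['fy']; r=np.hypot(x,y)+1e-12
    c=np.stack([x/r*np.tan(r),y/r*np.tan(r),np.ones_like(r)],-1)*z[...,None]
    T=d['tool_from_camera']; P=c@T[:3,:3].T+T[:3,3]; P[z==0]=np.nan; return P
def blade():
    s,p,M=tool(); d=env.get_image('wrist'); P=wcloud(d)
    # blade candidates: tool z from -.13 to -.04 , |y|<.03, x .04...06
    m=(P[...,0]>.035)&(P[...,0]<.068)&(abs(P[...,1])<.04)&(P[...,2]<-.055)&(P[...,2]>-.14)
    q=P[m]; A=np.c_[q[:,1:],np.ones(len(q))]; k=np.linalg.lstsq(A,q[:,0],rcond=None)[0]
    res=q[:,0]-A@k; g=abs(res)<.004; k=np.linalg.lstsq(A[g],q[g,0],rcond=None)[0]
    print('blade n',g.sum(),'x=a*y+b*z+c',k.round(4),'y range',np.percentile(q[g,1],[.5,99.5]).round(4),'z range',np.percentile(q[g,2],[.5,99.5]).round(4))
    rect=cv2.minAreaRect(q[g][:,1:].astype(np.float32)*1000); print(rect)
    tip=np.array([k[0]*0+k[1]*-.125+k[2],0,-.125]); print('tip tool',tip.round(4),'tip world',(M@tip+p).round(4))
    n=M@np.array([1,-k[0],-k[1]]); print('blade normal world',(n/np.linalg.norm(n)).round(4))
    return d,k
E
python3 - <<'E'
from h import *
blade()
E
```

```text
blade n 9572 x=a*y+b*z+c [0.0175 0.0018 0.0538] y range [-0.0263  0.0233] z range [-0.1267 -0.0552]
((-1.5325450897216797, -91.20144653320312), (50.566829681396484, 72.35110473632812), 0.02164171077311039)
tip tool [ 0.0536  0.     -0.125 ] tip world [ 0.556  -0.3229  0.1225]
blade normal world [-0.0084  0.0012 -1.    ]
```

```bash
python3 -m pendant '0 -0.018 -0.021 -5 0.005;0 -0.018 -0.021 -5 0.005;0 -0.018 -0.021 -5 0.005;0 -0.018 -0.021 -5 0.005;0 0 0 -5 0.005;0 0 0 0 0.005;0 0 0 0 0.005'
python3 - <<'E'
from h import *
goto(.458,-.284,.12)
blade()
E
```

```text
time: 6.68
tcp_pos: [0.4591, -0.279, 0.1628]
tcp_rot: [-0.648, 1.548, -2.707]
contact_force: [0.0, 0.3, -0.9]
gripper_width: 0.02
t 6.68 pos [ 0.4591 -0.279   0.1628] yaw z,y [-117.96  -27.97] tilt [-0.0204 -0.0094 -0.9997] F [ 0.03  0.3  -0.86] w 0.02 q [-0.14  0.16  0.68  1.84 -0.09  1.18  0.09]
shift mm [42.9  1.9  4.2]
blade n 9615 x=a*y+b*z+c [0.0179 0.0016 0.0538] y range [-0.026   0.0236] z range [-0.127  -0.0554]
((-1.1209735870361328, -91.4400863647461), (50.672542572021484, 72.99189758300781), 0.149734228849411)
tip tool [ 0.0536  0.     -0.125 ] tip world [ 0.5166 -0.1691  0.107 ]
blade normal world [-3.540e-02  4.000e-04 -9.994e-01]
```

Run:
```python
from h import *
d=env.get_image('wrist'); save('w6',d['image'])
```

```text
(no output)
```

View pics/w6.png

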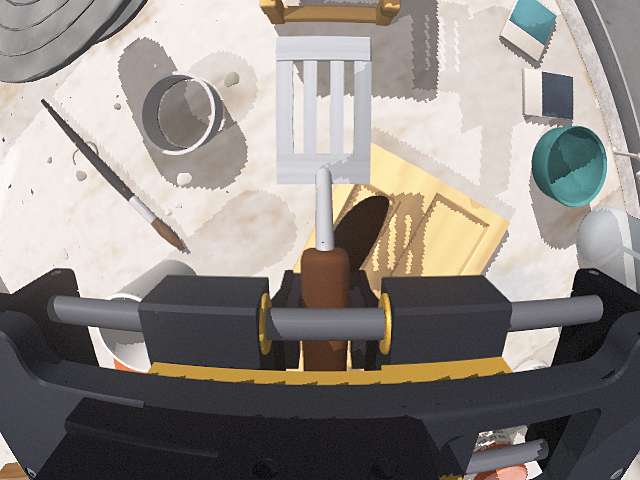

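Run:
```python
from h import *
s,p,M=tool()
d=env.get_image('wrist'); save('w7',cv2.resize(d['image'][0:60,240:420],None,fx=4.4,fy=4.4))
P=wcloud(d); W=P@M.T+p
z=W[...,2]; m=(z>.049)&(z<.060); m[45:]=0; v,u=np.nonzero(m)
print(len(v))
for r in range(0,16,3):
    uu=u[v==r]
    if len(uu): print(r,uu.min(),uu.max(),W[r,uu.min()].round(4),W[r,uu.max()].round(4))
```

```text
325
0 258 398 [ 0.4963 -0.1101  0.0534] [ 0.5798 -0.1551  0.0545]
3 258 399 [ 0.4953 -0.1122  0.0536] [ 0.5793 -0.1574  0.0545]
6 259 399 [ 0.4948 -0.1142  0.0524] [ 0.5781 -0.1594  0.0548]
9 261 396 [ 0.4949 -0.1159  0.0494] [ 0.5763 -0.1598  0.0509]
```

View pics/w7.png

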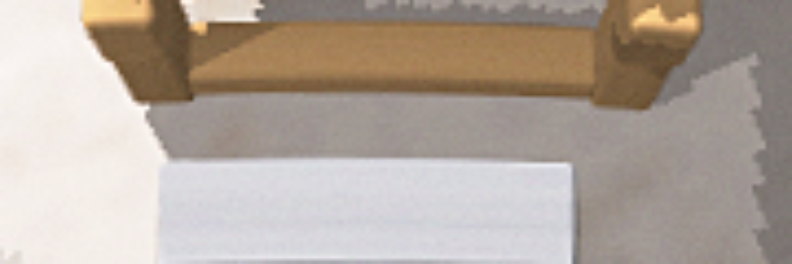

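```bash
python3 -m pendant '0.02 0 0 0.3 0.005;0.02 0 0 0.3 0.005;0.02 0 0 0 0.005;0 0 0 0 0.005;0 0 0 0 0.005'
python3 - <<'E'
from h import *
goto(.458,-.284,.10)
s,p,M=tool(); d,k=blade()
tip=M@np.array([k[1]*-.1265+k[2],-.0013,-.1265])+p
print('tip u,lat,z',tip[:2]@[.4818,.8763],tip[:2]@[-.876,.482],tip[2])
d=env.get_image('scene'); save('s8',cv2.resize(d['image'][130:340,220:480],None,fx=3,fy=2.85))
E
```

```text
time: 7.25
tcp_pos: [0.458, -0.2885, 0.1032]
tcp_rot: [-0.287, 1.547, -2.373]
contact_force: [0.6, -0.1, -0.1]
gripper_width: 0.0197
t 7.25 pos [ 0.458  -0.2885  0.1032] yaw z,y [-119.56  -29.57] tilt [-0.0168 -0.0162 -0.9997] F [ 0.64 -0.09 -0.1 ] w 0.0197 q [-0.1   0.24  0.68  1.9  -0.15  1.06  0.12]
shift mm [ 3.1 -2.2 -3.9]
blade n 9610 x=a*y+b*z+c [0.0176 0.0023 0.0538] y range [-0.026   0.0236] z range [-0.127  -0.0554]
((-1.1892166137695312, -91.2822265625), (50.65013122558594, 72.79174041748047), 0.28804007172584534)
tip tool [ 0.0535  0.     -0.125 ] tip world [ 0.5187 -0.1806  0.0469]
blade normal world [-0.031  -0.0055 -0.9995]
tip u,lat,z 0.09317229365265475 -0.5401907407249833 0.046864968038656654
```

View pics/s8.png

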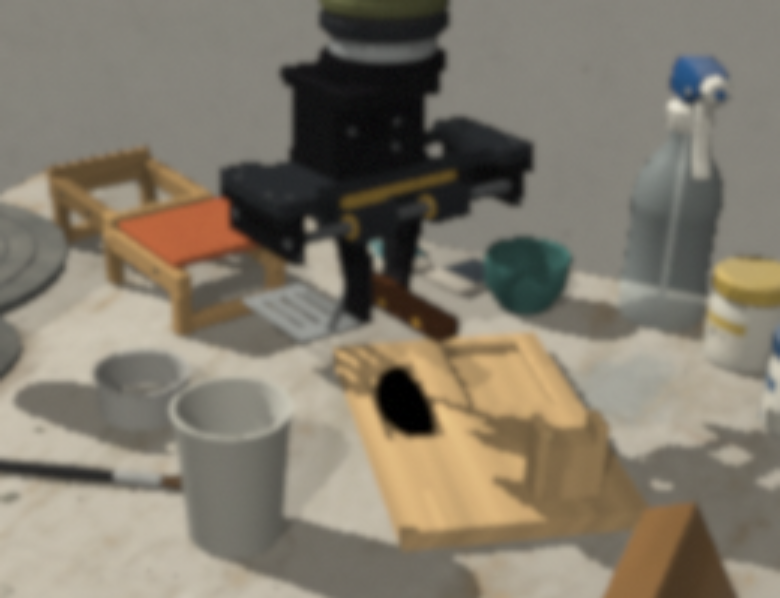

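```bash
cat >> h.py <<'E'
def tipr():
    s,p,M=tool(); tip=M@np.array([.0536,-.0013,-.1265])+p
    print('t',round(s['time'],2),'TCP u,lat,z',np.round([p[:2]@[.4818,.8763],p[:2]@[-.8763,.4818],p[2]],4),'tip u,lat,z',np.round([tip[:2]@[.4818,.8763],tip[:2]@[-.8763,.4818],tip[2]],4),'yaw',(yawof(M)[0]+180).round(2),'tilt',M[:2,0].round(4),'F',s['contact_force'].round(2),s['wrist_torque'].round(2))
E
python3 -m pendant '0.002 -0.004 -0.012 -0.8 0.005;0 0 -0.015 0 0.005;0 0 0 0 0.005;0 0 0 0 0.005'; python3 -c "
from h import *
tipr()"
```

```text
time: 7.68
tcp_pos: [0.4705, -0.2621, 0.1049]
tcp_rot: [-0.016, 1.551, -2.088]
contact_force: [-0.6, -1.6, -0.8]
gripper_width: 0.0198
t 7.68 TCP u,lat,z [-0.003  -0.5386  0.1049] tip u,lat,z [ 0.1224 -0.537   0.0487] yaw 61.29 tilt [-0.01   -0.0175] F [-0.57 -1.61 -0.76] [-0.09  0.06 -0.05]
```

```bash
python3 -m pendant '0.006 -0.001 -0.001 0 0.005;0 0 0 0 0.005'; python3 -c "
from h import *
tipr()";python3 -m pendant '0.001 0 -0.015 0 0.005;0.001 0 -0.012 0 0.005;0 0 0 0 0.005'; python3 -c "
from h import *
tipr()"
```

```text
time: 7.85
tcp_pos: [0.4709, -0.2605, 0.0996]
tcp_rot: [0.101, 1.551, -1.97]
contact_force: [0.1, -0.3, -1.9]
gripper_width: 0.0199
t 7.85 TCP u,lat,z [-0.0014 -0.5381  0.0996] tip u,lat,z [ 0.124  -0.5365  0.0436] yaw 61.39 tilt [-0.0075 -0.0178] F [ 0.1  -0.28 -1.88] [-0.08  0.14  0.06]
time: 8.1
tcp_pos: [0.4832, -0.2379, 0.0971]
tcp_rot: [0.13, 1.551, -1.943]
contact_force: [0.5, 1.6, -0.9]
gripper_width: 0.02
t 8.1 TCP u,lat,z [ 0.0243 -0.5381  0.0971] tip u,lat,z [ 0.1498 -0.537   0.041 ] yaw 61.19 tilt [-0.0073 -0.0186] F [ 0.52  1.55 -0.9 ] [-0.08  0.1  -0.01]
```

Now the tip is about at the tile's far edge, 10 mm below it. Looking before rising.

```bash
python3 -m pendant '-0.001 0 -0.015 0 0.005;0 0 -0.004 0 0.005;0 0 0 0 0.005'
python3 - <<'E'
from h import *
tipr()
d=env.get_image('wrist'); save('w9',d['image'][:300])
d=env.get_image('scene'); save('s9',cv2.resize(d['image'][150:280,220:400],None,fx=4,fy=4))
E
```

```text
time: 8.35
tcp_pos: [0.4918, -0.2221, 0.0976]
tcp_rot: [0.108, 1.549, -1.966]
contact_force: [0.4, -0.4, -0.8]
gripper_width: 0.0196
t 8.35 TCP u,lat,z [ 0.0423 -0.538   0.0976] tip u,lat,z [ 0.1676 -0.5369  0.0413] yaw 61.19 tilt [-0.0084 -0.02  ] F [ 0.37 -0.44 -0.77] [-0.1   0.1  -0.01]
```

View pics/w9.png

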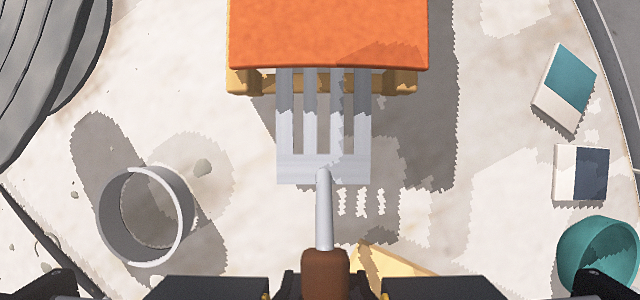

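View pics/s9.png

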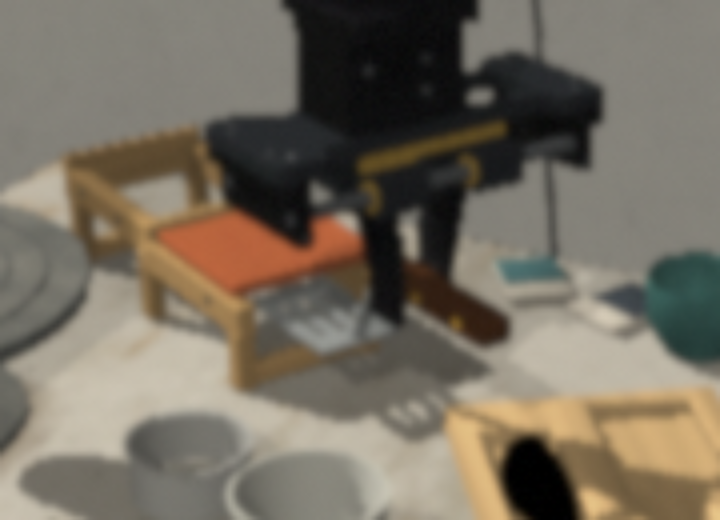

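Run:
```python
from h import *
s,p,M=tool(); d=env.get_image('wrist')
for u,v in((232,67),(325,67),(426,70)):
    w=wray(d,p,M,u,v,.063); print(w.round(4),w[:2]@[.4818,.8763],w[:2]@[-.8763,.4818])
P=wcloud(d);W=P@M.T+p; print(W[60:72:3,325].round(4))
```

```text
[ 0.5045 -0.1078  0.063 ] 0.14862748545354793 -0.4940684947746413
[ 0.5422 -0.1304  0.063 ] 0.1469439725904898 -0.5380212197525365
[ 0.5845 -0.1531  0.063 ] 0.1474169637840913 -0.5860013515733961
[[ 0.5439 -0.1274  0.0628]
 [ 0.5432 -0.1286  0.0623]
 [ 0.5476 -0.1211 -0.    ]
 [ 0.5467 -0.1228 -0.0006]]
```

```bash
python3 -m pendant '-0.01 0 0 0 0.005;-0.012 0 0 0 0.005;-0.01 0 -0.004 0 0.005;-0.01 0 -0.005 0 0.005;0 0 0 0 0.005'
python3 - <<'E'
from h import *
tipr()
d=env.get_image('wrist'); save('w10',d['image'][:300])
d=env.get_image('scene'); save('s10',cv2.resize(d['image'][150:280,220:400],None,fx=4,fy=4))
E
```

```text
time: 8.92
tcp_pos: [0.4945, -0.2169, 0.144]
tcp_rot: [0.086, 1.547, -1.994]
contact_force: [-0.1, -1.0, -2.6]
gripper_width: 0.02
t 8.92 TCP u,lat,z [ 0.0482 -0.5379  0.144 ] tip u,lat,z [ 0.1734 -0.5375  0.0874] yaw 60.81 tilt [-0.0097 -0.0215] F [-0.07 -1.   -2.56] [-0.16  0.12  0.01]
```

View pics/w10.png

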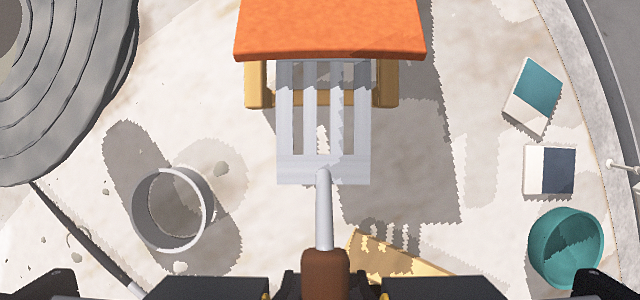

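View pics/s10.png

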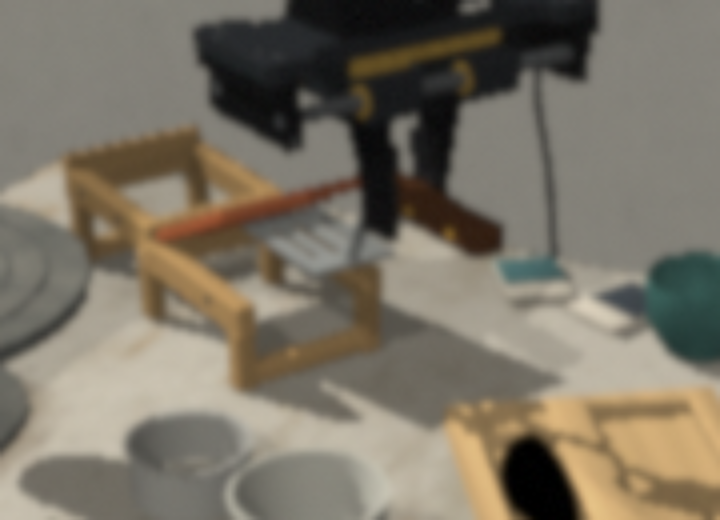

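```bash
python3 -m pendant '-0.009 0 -0.006 0 0.005;-0.009 0 -0.007 0 0.005;-0.005 0 -0.005 0 0.005;0 0 0 0 0.005'
python3 - <<'E'
from h import *
tipr()
d=env.get_image('scene'); save('s11',cv2.resize(d['image'][150:280,220:400],None,fx=4,fy=4))
E
```

```text
time: 9.35
tcp_pos: [0.5022, -0.1998, 0.1661]
tcp_rot: [-0.065, 1.545, -2.146]
contact_force: [-0.5, -0.8, -1.5]
gripper_width: 0.0197
t 9.35 TCP u,lat,z [ 0.0669 -0.5363  0.1661] tip u,lat,z [ 0.192  -0.536   0.1093] yaw 60.73 tilt [-0.014  -0.0216] F [-0.47 -0.77 -1.49] [-0.19  0.13  0.08]
```

View pics/s11.png

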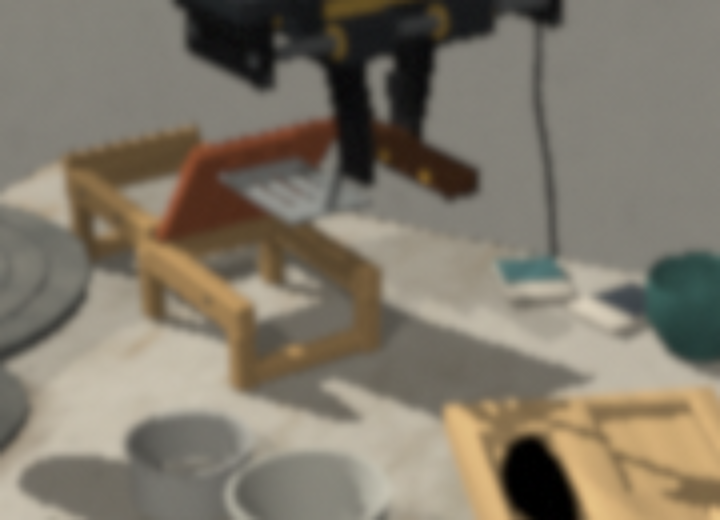

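```bash
python3 -m pendant '-0.005 0 -0.008 0 0.005;-0.004 0 -0.008 0 0.005;-0.002 0 -0.008 0 0.005;-0.001 0 -0.006 0 0.005;0 0 0 0 0.005'
python3 - <<'E'
from h import *
tipr()
d=env.get_image('scene'); save('s12',cv2.resize(d['image'][150:280,220:400],None,fx=4,fy=4))
E
```

```text
time: 9.82
tcp_pos: [0.5184, -0.17, 0.1777]
tcp_rot: [-0.103, 1.545, -2.185]
contact_force: [0.8, 0.9, -1.2]
gripper_width: 0.02
t 9.82 TCP u,lat,z [ 0.1008 -0.5362  0.1777] tip u,lat,z [ 0.2259 -0.5357  0.1209] yaw 60.75 tilt [-0.0147 -0.0208] F [ 0.78  0.9  -1.15] [-0.02  0.07  0.  ]
```

View pics/s12.png

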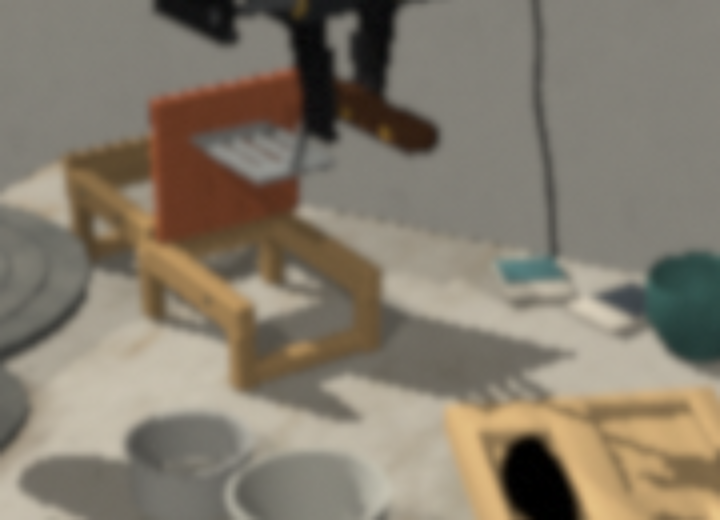

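```bash
python3 -m pendant '0 0 -0.006 0 0.005;0 0 -0.006 0 0.005;0 0 -0.006 0 0.005;0 0 -0.004 0 0.005;0 0 0 0 0.005;0 0 0 0 0.005'
python3 - <<'E'
from h import *
tipr()
d=env.get_image('scene'); save('s13',cv2.resize(d['image'][150:280,220:400],None,fx=4,fy=4))
E
```

```text
time: 10.37
tcp_pos: [0.5294, -0.1492, 0.176]
tcp_rot: [-0.159, 1.544, -2.241]
contact_force: [0.4, -0.2, -1.6]
gripper_width: 0.0196
t 10.37 TCP u,lat,z [ 0.1244 -0.5358  0.176 ] tip u,lat,z [ 0.2494 -0.5353  0.1191] yaw 60.72 tilt [-0.0167 -0.021 ] F [ 0.36 -0.24 -1.56] [-0.1   0.07  0.  ]
```

View pics/s13.png

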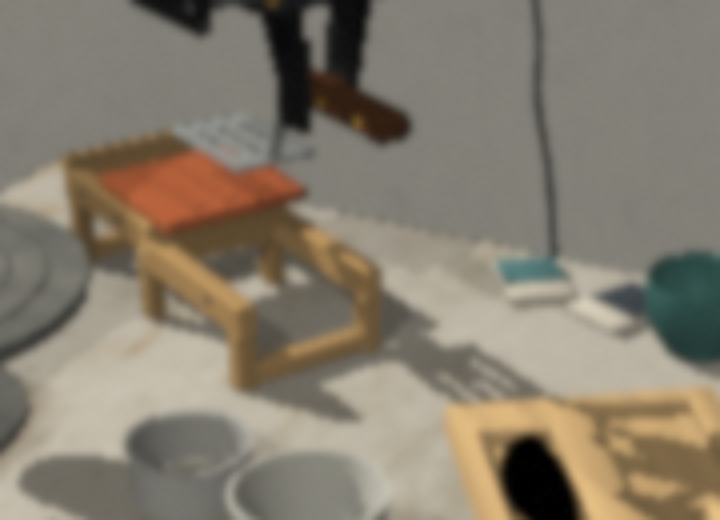

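```bash
python3 -m pendant '-0.005 0 0.035 0 0.005;0 0 0.04 0 0.005;0 0 0.04 0 0.005;0 0.01 0.02 4 0.005;0 0.018 0.021 5 0.005;0 0.018 0.021 5 0.005;0 0 0 0 0.005;0 0 0 0 0.005'
python3 - <<'E'
from h import *
goto(.4587,-.4002,.178)
d=env.get_image('scene'); save('s14',cv2.resize(d['image'][130:340,220:480],None,fx=3,fy=2.85)); P=cloud(d)
d=env.get_image('top'); save('t14',cv2.resize(d['image'][100:300,140:440],None,fx=2.6,fy=2.6)); P=cloud(d); im=d['image']
hsv=cv2.cvtColor(im,cv2.COLOR_RGB2HSV); m=((hsv[...,0]<12)&(hsv[...,1]>130)).astype(np.uint8); m[230:]=0;m[:,290:]=0
q=P[m>0]; q=q[~np.isnan(q[:,0])]; A=np.c_[q[:,:2],np.ones(len(q))]; k=np.linalg.lstsq(A,q[:,2],rcond=None)[0]
print(m.sum(),'slope',k,'z',np.median(q[:,2]),np.std(q[:,2]-A@k))
uv=np.argwhere(m)[:,::-1].astype(np.float32); b=cv2.boxPoints(cv2.minAreaRect(uv)); w=np.array([ray(d,x,y,.074) for x,y in b]); c=w.mean(0)
print(np.linalg.norm(np.diff(w,axis=0),axis=1), 'center u,lat',c[:2]@[.4818,.8763]-.239,c[:2]@[-.8763,.4818]+.536)
E
```

```text
time: 11.08
tcp_pos: [0.4738, -0.3341, 0.1864]
tcp_rot: [0.16, 1.544, -2.175]
contact_force: [1.2, -0.3, -1.2]
gripper_width: 0.0195
t 11.08 pos [ 0.4738 -0.3341  0.1864] yaw z,y [-133.79  -43.78] tilt [-0.015  -0.0217 -0.9997] F [ 1.24 -0.32 -1.17] w 0.0195 q [-0.09  0.25  0.75  1.73 -0.15  1.23 -0.07]
shift mm [10.  34.8 57.9]
1890 slope [-0.002727   -0.00025873  0.07385403] z 0.0721521599774162 0.0017983641279967775
[0.09416246 0.0886032  0.09378831] center u,lat 0.027830930500030326 -0.004258728587188454
```

View pics/s14.png

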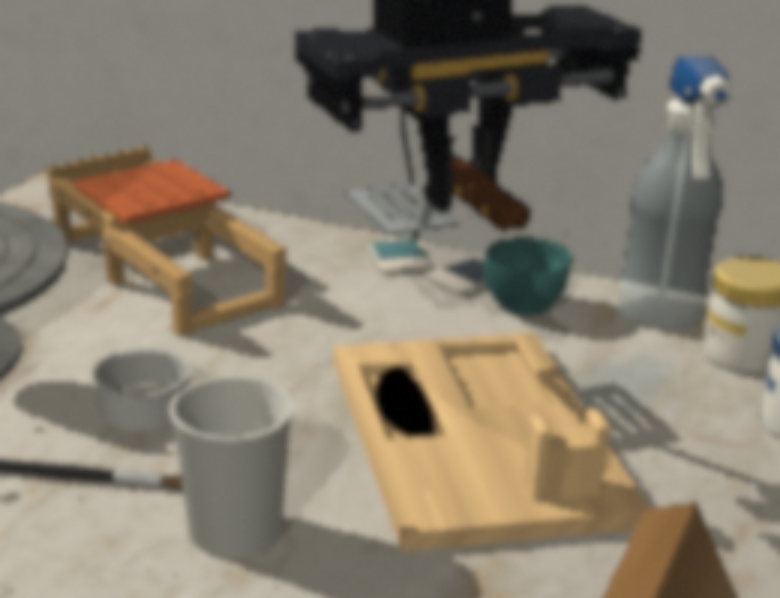

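View pics/t14.png

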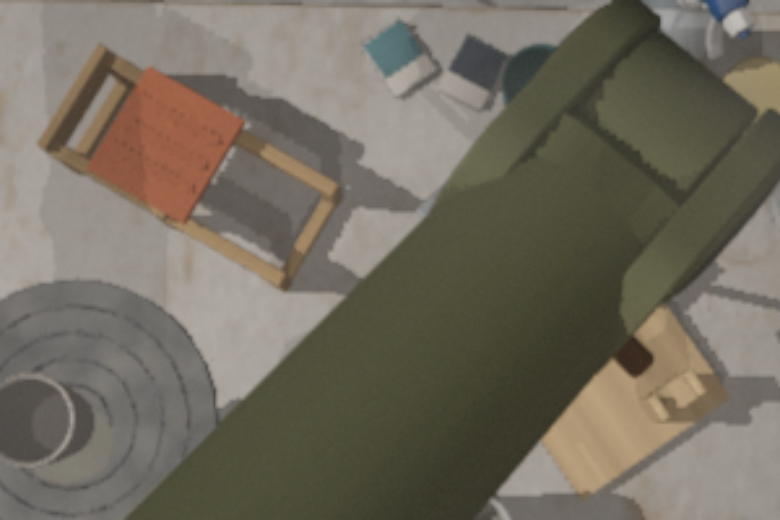

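```bash
python3 -m pendant '0.002 0.013 0.021 3.4 0.005;0.002 0.014 0.021 3.3 0.005;0.002 0.013 0.02 3.3 0.005;0 0 0 0 0.005;0 0 0 0 0.005'
python3 - <<'E'
from h import *
goto(.4587,-.4002,.178)
blade()
E
```

```text
time: 11.6
tcp_pos: [0.4599, -0.3979, 0.1808]
tcp_rot: [0.204, 1.551, -2.294]
contact_force: [0.5, 0.3, -1.6]
gripper_width: 0.0197
t 11.6 pos [ 0.4599 -0.3979  0.1808] yaw z,y [-143.12  -53.11] tilt [-0.0129 -0.0146 -0.9998] F [ 0.45  0.33 -1.57] w 0.0197 q [ 0.01  0.34  0.79  1.66 -0.23  1.24 -0.08]
shift mm [2.8 1.1 2.3]
blade n 9587 x=a*y+b*z+c [0.0183 0.0021 0.0539] y range [-0.0263  0.0233] z range [-0.1267 -0.0552]
((-1.536489486694336, -91.17111206054688), (50.53253173828125, 72.34024047851562), 0.003915319684892893)
tip tool [ 0.0536  0.     -0.125 ] tip world [ 0.5592 -0.3237  0.1248]
blade normal world [-0.0221  0.0013 -0.9998]
```

```bash
python3 -m pendant '0.03 0.001 0.002 0.7 0.005;0.03 0 0 0 0.005;0.025 0 0 0 0.005;0 0 0 0 0.005'; python3 -c "
from h import *
goto(.4587,-.4002,.09)"
```

```text
time: 11.98
tcp_pos: [0.4631, -0.3959, 0.0956]
tcp_rot: [0.538, 1.556, -1.961]
contact_force: [-1.3, 0.3, -2.5]
gripper_width: 0.0196
t 11.98 pos [ 0.4631 -0.3959  0.0956] yaw z,y [-143.14  -53.13] tilt [-0.0056 -0.0135 -0.9999] F [-1.33  0.3  -2.52] w 0.0196 q [ 0.05  0.42  0.75  1.75 -0.3   1.09 -0.03]
shift mm [5.7 0.8 6. ]
```

```bash
python3 -m pendant '0.005 0.001 0.006 0.7 0.005;0 0 0 0 0.005'; python3 -c "
from h import *
goto(.4587,-.4002,.09)"; python3 -m pendant '0 0 0 0 0.005;0 0 0 0 0.005'
python3 - <<'E'
from h import *
goto(.4587,-.4002,.0627)
d=env.get_image('wrist'); save('w15',cv2.resize(d['image'][:300,100:500],None,fx=2,fy=2))
E
```

```text
time: 12.15
tcp_pos: [0.4599, -0.3977, 0.0907]
tcp_rot: [0.446, 1.558, -2.06]
contact_force: [-0.8, -0.1, -1.4]
gripper_width: 0.0194
t 12.15 pos [ 0.4599 -0.3977  0.0907] yaw z,y [-143.6  -53.6] tilt [-0.0061 -0.0115 -0.9999] F [-0.77 -0.06 -1.35] w 0.0194 q [ 0.05  0.43  0.75  1.76 -0.31  1.08 -0.03]
shift mm [0.7 1.3 2.4]
time: 12.32
tcp_pos: [0.4614, -0.3978, 0.0931]
tcp_rot: [0.695, 1.558, -1.81]
contact_force: [0.3, -0.0, -2.3]
gripper_width: 0.0196
t 12.32 pos [ 0.4614 -0.3978  0.0931] yaw z,y [-143.52  -53.52] tilt [-0.003  -0.0125 -0.9999] F [ 0.32 -0.   -2.31] w 0.0196 q [ 0.05  0.42  0.75  1.75 -0.31  1.08 -0.03]
shift mm [30.5  0.1  3.3]
```

View pics/w15.png

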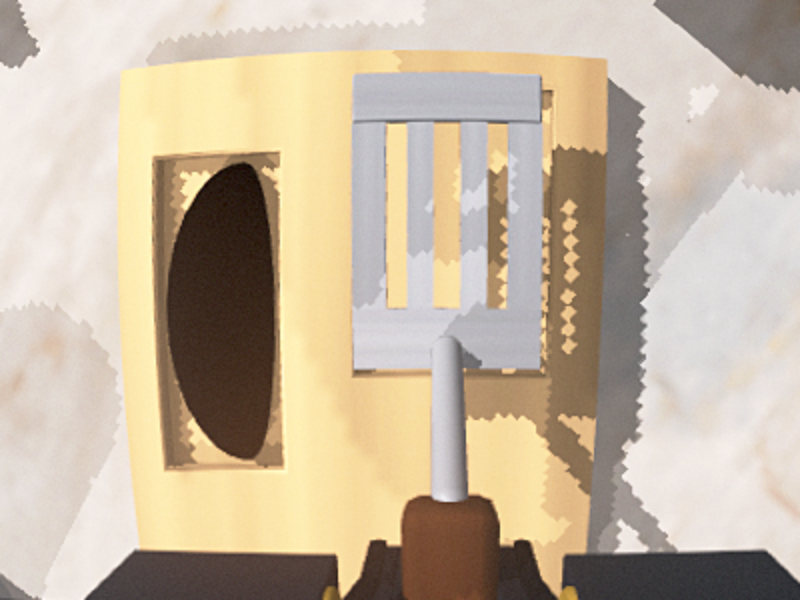

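```bash
python3 -m pendant '0.01 0 0.003 0.3 0.005;0.005 0 0.001 0 0.005;0 0 0 0 0.005'; python3 -c "
from h import *
goto(.4587,-.4002,.0627)"
```

```text
time: 12.62
tcp_pos: [0.4602, -0.4017, 0.0801]
tcp_rot: [1.119, 1.555, -1.39]
contact_force: [-0.2, 0.5, -1.5]
gripper_width: 0.0195
t 12.62 pos [ 0.4602 -0.4017  0.0801] yaw z,y [-143.8  -53.8] tilt [ 0.0028 -0.0153 -0.9999] F [-0.2   0.55 -1.55] w 0.0195 q [ 0.06  0.44  0.75  1.77 -0.33  1.06 -0.01]
shift mm [17.4 -2.4  0.2]
```

```bash
python3 -m pendant '0.005 -0.0025 0 0 0.005;0.003 0 0 0 0.005;0 0 0 0 0.005'; python3 -c "
from h import *
goto(.4587,-.4002,.0627)"
```

```text
time: 12.87
tcp_pos: [0.4581, -0.4, 0.071]
tcp_rot: [1.092, 1.555, -1.418]
contact_force: [-0.7, 0.3, -0.8]
gripper_width: 0.0194
t 12.87 pos [ 0.4581 -0.4     0.071 ] yaw z,y [-143.85  -53.85] tilt [ 0.0023 -0.0153 -0.9999] F [-0.68  0.26 -0.84] w 0.0194 q [ 0.07  0.44  0.74  1.78 -0.33  1.04 -0.01]
shift mm [ 8.3  0.4 -0.5]
```

```bash
python3 -m pendant '0.004 0 -0.0005 0 0.005;0.003 0 0 0 0.005;0 0 0 0 0.005'
python3 - <<'E'
from h import *
goto(.4587,-.4002,.0627)
d=env.get_image('wrist'); save('w16',cv2.resize(d['image'][:300,100:500],None,fx=2,fy=2))
E
```

```text
time: 13.12
tcp_pos: [0.4584, -0.3996, 0.063]
tcp_rot: [1.073, 1.556, -1.438]
contact_force: [-0.9, 0.5, -0.3]
gripper_width: 0.0193
t 13.12 pos [ 0.4584 -0.3996  0.063 ] yaw z,y [-143.85  -53.85] tilt [ 0.002  -0.015  -0.9999] F [-0.91  0.51 -0.26] w 0.0193 q [ 0.07  0.45  0.74  1.78 -0.34  1.03 -0.01]
shift mm [0.4 0.6 0.1]
```

View pics/w16.png

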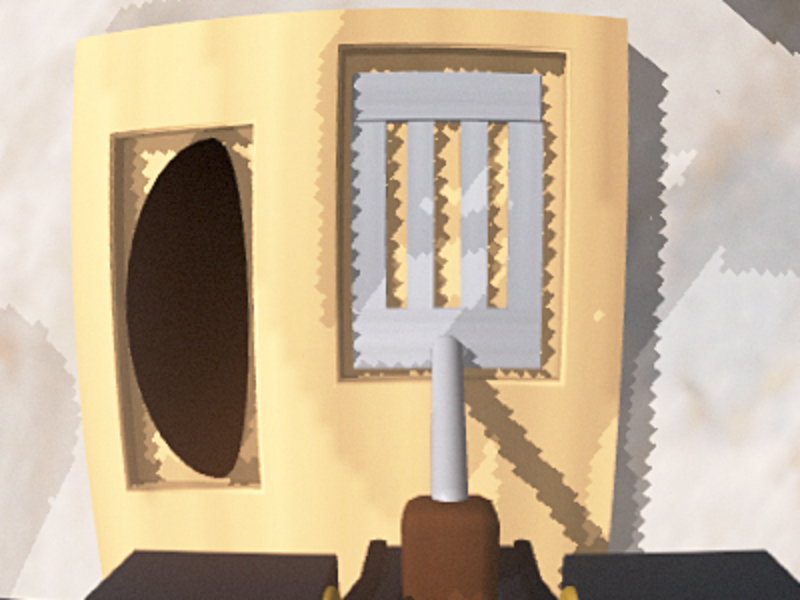

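Blade is in the pocket (338–566, 45–385 in the crop) with margin all round; fingers' force is back to near zero. Releasing.

```bash
python3 -m pendant '0.0003 0 0 0 0.022;0 0 0 0 0.026;0 0 0 0 0.04;0 0 0 0 0.055;0 0 0 0 0.06;0 0 0 0 0.06'
python3 - <<'E'
from h import *
goto(.4587,-.4002,.0627)
E
python3 -m pendant '-0.02 0 0 0 0.06;-0.03 0 0 0 0.06;-0.035 0 0 0 0.06;-0.035 0 0 0 0.06;0 0 0 0 0.06'
python3 - <<'E'
from h import *
goto(.4587,-.4002,.2)
d=env.get_image('wrist'); save('w17',cv2.resize(d['image'][:300,100:500],None,fx=2,fy=2))
d=env.get_image('scene'); save('s17',cv2.resize(d['image'][130:340,220:480],None,fx=3,fy=2.85))
E
```

```text
time: 13.67
tcp_pos: [0.4597, -0.4008, 0.0645]
tcp_rot: [1.215, 1.553, -1.296]
contact_force: [-0.5, -0.0, -0.6]
gripper_width: 0.0446
t 13.67 pos [ 0.4597 -0.4008  0.0645] yaw z,y [-143.85  -53.84] tilt [ 0.0048 -0.017  -0.9998] F [-0.51 -0.03 -0.64] w 0.0446 q [ 0.07  0.45  0.74  1.78 -0.34  1.03 -0.01]
shift mm [ 1.8 -1.1  0.5]
time: 14.08
tcp_pos: [0.4574, -0.3977, 0.1868]
tcp_rot: [0.852, 1.556, -1.66]
contact_force: [-0.4, -1.1, 0.1]
gripper_width: 0.0597
t 14.08 pos [ 0.4574 -0.3977  0.1868] yaw z,y [-143.9  -53.9] tilt [-0.0013 -0.0143 -0.9999] F [-0.39 -1.05  0.08] w 0.0597 q [ 0.01  0.32  0.8   1.67 -0.23  1.24 -0.09]
shift mm [-13.2   2.9   0.5]
```

View pics/w17.png

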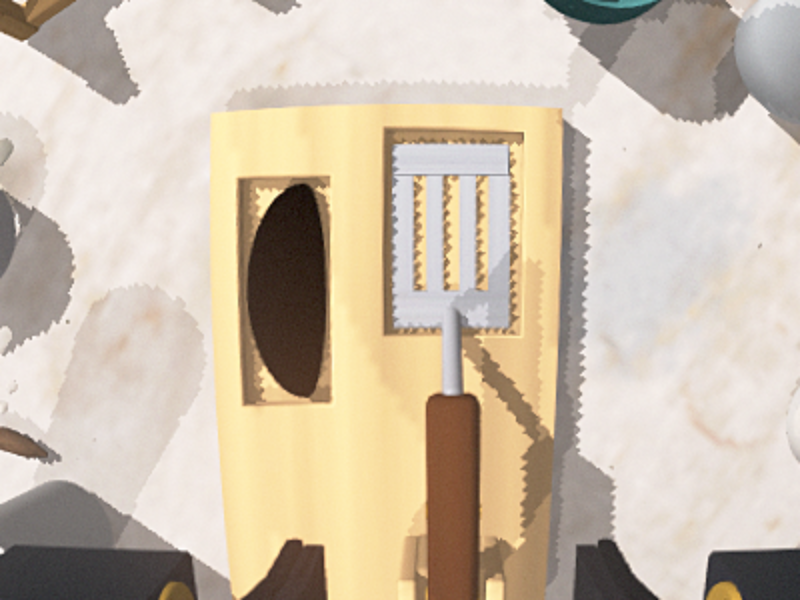

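View pics/s17.png

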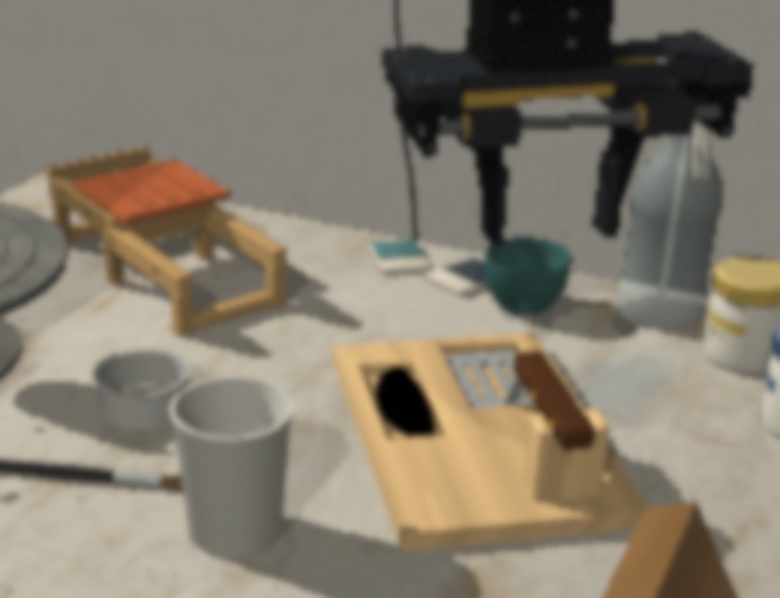

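```bash
python3 -m pendant '0 0 0 0 0.06;0 0 0 0 0.06;0 0 0 0 0.06'
python3 - <<'E'
from h import *
import pickle
a=pickle.load(open('scene0.pkl','rb')); d=env.get_image('scene')
df=cv2.absdiff(a['image'],d['image']).max(2); df=cv2.blur(df,(3,3))
for n,(u,v) in dict(ring=(266,265),bowl=(396,226),sa=(353,219),sb=(371,227),rib=(355,270),handle=(404,268)).items(): print(n,df[v-9:v+10,u-12:u+13].mean().round(1))
W=cloud(d); W0=cloud(a); print('handle z',np.nanmedian(W[262:266,400:404,2]),np.nanmedian(W0[262:266,400:404,2]))
print(env.state()['time']); print(env.job_done())
E
```

```text
time: 14.43
tcp_pos: [0.4544, -0.394, 0.1784]
tcp_rot: [-0.053, 1.558, -2.564]
contact_force: [0.1, -0.2, -0.8]
gripper_width: 0.0603
ring 3.3
bowl 12.6
sa 4.4
sb 5.6
rib 2.9
handle 6.8
handle z 0.06800161713577063 0.06732990168927377
14.4833
the job is handed in; nothing more can be done
None
```

The tile now lies flipped on the upper deck, the turner is back in the tray, and the job is handed in at about 14.5 s of the 40 s allowed. I took the turner from the tray and slid its blade about 20 mm under the tile from the rack's mouth. Raising the tip stood the tile up against the step, and a gentle push tipped it over. I then laid the turner back and let go.

- **Tile:** it is level, with its top at about 72 mm, ribs up. Its centre measures 28 mm past the step; about 35 mm was expected, and the lookalike positions in the rack agreed only to within about 4 mm. The contact forces stayed small, and in every picture only the blade was at the tile.
- **Turner:** the blade lies in its pocket with a gap on all sides, and the handle sits between the rest's cheeks. Its height, 68 mm, is within 1 mm of what it was at the start. The gripper is open and clear of everything.
- **Other loose things:** the ring, rib and both small tiles look the same as in the first picture. The bowl differed most (12.6 against about 3 to 6 for those). It looks to be in the same place, and I put the difference down to the arm's shadow, but I did not check it by position.

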